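# Tap the stack of board carriers square in the corner jig

## Task

The three black circuit-board carriers in the orange corner jig are stacked untidily. Tap their edges until the stack is square: all three lying flat one on another in the same order, their edges in line and pushed up against both fences of the orange jig. Then let go and draw back.

Things in the scene. Friction and masses are not known exactly. Their poses are not given: they have to be found in the camera images.
- orange_jig: Fixed orange corner jig (its grey twin is not meant). Origin under the centre of its 200 (x) x 180 (y) x 4 mm base, z up, x away from the robot within 20 deg. Fences, 46 mm high, inner faces at x=+85 and y=+70; -x, -y sides open. Carriers lie on a deck 14 mm high, x -25 to 85, y -10 to 70. Home for a carrier's origin: x=+25, y=+25; they start 10 to 55 mm short of it, turned up to 6 deg.
- carrier_bottom: the lowest of the three black carriers: black-rimmed plate with a green circuit board in it, 120 x 90 x 8 mm, about 0.14 kg, slides at a few N. Origin at the centre of its underside; x along the 120 mm side (along the jig's x), y along the 90 mm side, z up. Its underside rests on the jig's deck, 14 mm above the bench.
- carrier_middle: the middle one of the three black carriers: black-rimmed plate with a green circuit board in it, 120 x 90 x 8 mm, about 0.14 kg, slides at a few N. Origin at the centre of its underside; x along the 120 mm side (along the jig's x), y along the 90 mm side, z up. Its underside is 22 mm above the bench.
- carrier_top: the uppermost of the three black carriers: black-rimmed plate with a green circuit board in it, 120 x 90 x 8 mm, about 0.14 kg, slides at a few N. Origin at the centre of its underside; x along the 120 mm side (along the jig's x), y along the 90 mm side, z up. Its underside is 30 mm above the bench; the stack's top is 38 mm above the bench.
Not all that is in view belongs to the job. What is shaped like the carrier_bottom but turquoise is not meant. What is shaped like the carrier_top but pink is not meant.

How it is judged:
By the outcome, as a careful person would: the job done as asked, in the order asked, and still so for the second after the job is handed in, with the robot touching nothing.
It also fails if it takes over 40 s, if anything falls off the work surface, if the arm or the gripper's body presses on something with over 40 N, if the wrist force passes 120 N, or if a joint passes its speed limit or range.

## Robot

A 6-joint arm with a two-finger parallel gripper is mounted at the origin on the work surface. World frame = base frame: x ahead of the robot, y to its left, z up, the work surface at z = 0. Lengths are in mm, angles in rad, forces in N, time in s.
With the tool pointing down it reaches from about 400 to 825 mm from the base axis. Payload 7 kg.
Tool frame: the origin (TCP) lies midway between the tips of the shut fingers; the grasp point (between the pads) lies 19 mm behind it (manip.tcp_to_grasp is the distance from the TCP to the grasp point, in mm); z points along the fingers, y is the direction in which the jaws open and shut (so a half turn about z gives the same grasp; the last joint's range is limited). The gripper opens to 88 mm and grips with 3 to 60 N. Pads are 19 mm wide; open, the fingers measure 130 mm over their backs; the gripper's body (78 mm by 193 mm) begins 47 mm behind the grasp point.
Start: joints at [-0.883, 0.359, 0.012, 0, -1.224, -0.288], TCP at [262.705, -621.757, 226.561] pointing down, gripper open.
Joint ranges: [-3.07, 3.07], [-1.43, 2.12], [-1.02, 1.25], [-3.03, 1.67], [-3.05, -0], [-3.03, 3.03]. Speed limits (rad/s): [2.39, 2.39, 3.01, 3.14, 3.14, 3.14].

## Interface

Orientations are given as a unit quaternion [w, x, y, z].
In Python, from cell import manip gives the robot as it stands.
- The arm moves only by the tool servo_tool, never from a script. Its arguments are lists of equal length, an entry for each row: "linear": the shift along the world's x, y, z in m, a list of three; "turn": the turn, a rotation vector about the world's x, y, z in degrees, a list of three; "hand": the finger opening in m, from 0 to 0.0876. In form: {"linear": [[tx, ty, tz], ...], "turn": [[rx, ry, rz], ...], "hand": [hand, ...]}. A call has exactly 8 rows; each row is the pose to reach, as a shift and turn from the pose commanded when the call began; what a row does not reach only later rows make up. A row lasts 1/12 s, in which the tool goes at most 41.7 mm and 7.16 degrees, less where a joint would pass 70% of its speed; a pose out of reach is approached as far as the arm can. A call with a gripper value outside its range is refused whole. The fingers move at their own pace and stop on an object; "force" is the grip in N (left out, the last holds). Time passes only in rows, so rows that repeat a pose let the fingers close, or fill a call up. It gives the time, the measured TCP pose, the force and the opening at its end, in the units of the state.
- manip.get_state(): the state, without advancing time (a new reading comes with each control period).
- manip.snapshot(name): name is "scene" or "top" or "wrist"; returns a dict with "pixels" (384x512x3 uint8, red, green, blue), "fx", "fy", "cx", "cy" (pixels), "k1" (the pictures are not rectified: a ray, as slopes to the right and down, at radius r is drawn at 1 + k1 r^2 times it, then the intrinsics apply), "pose" (4x4, takes a point from camera to world coordinates). Camera axes: x right, y up, looking along -z (the intrinsics and any distortion apply to the point x, -y, -z); pixel columns grow to the right and rows downward; lengths in mm; the calibration is good to about 2 mm. A picture is of the moment at which its call begins. There is no depth.
- manip.job_done(): hands the job in, once; it reports no verdict.
The state is a dict: "time_s": time; "joint_positions": joint angles; "qvel": joint speeds; "tau": joint torques, N m; "eef_pos": TCP position; "eef_rot": TCP orientation; "wrist_force": force on the tool from outside, world axes, zero at the start; "torque": the same for the moment, N m; "width": finger opening in mm.
Only numpy, scipy, OpenCV 4.12 (cv2) and the standard library are available. Lean on these libraries where they do the work, as an engineer would, in place of code of your own. Each camera call takes 0.05 s, during which the arm holds its last target. There are 200 camera calls.

## Working session

There is one attempt and no reset: what is moved stays moved. The work goes in short steps, Python scripts to look and compute and a tool call to move; the robot and the scene stay as the last step left them, time stands still between calls to the robot, and variables do not carry over. Pictures are saved under pics/ and viewed, about 8 in all and at most 12, crops included, and the job is handed in when it is done.

Besides the shell and the picture viewer there is one more tool, called after "Call:" as name(argument=value, ...) on one line, values as JSON. servo_tool: Moves the arm, as the interface text tells. Its arguments: {"type":"object","properties":{"linear":{"type":"array"},"turn":{"type":"array"},"hand":{"type":"array"},"force":{"type":"number"}},"required":["linear","turn","hand"]}

```bash
mkdir -p pics
cat > h.py <<'E'
import numpy as np, cv2
from cell import manip
def snap(n,f=None):
    s=manip.snapshot(n)
    if f: cv2.imwrite('pics/'+f,cv2.cvtColor(np.asarray(s['pixels']),cv2.COLOR_RGB2BGR))
    return s
def ray(s,uv,z):
    K=np.array([[s['fx'],0,s['cx']],[0,s['fy'],s['cy']],[0,0,1.]])
    p=cv2.undistortPoints(np.array(uv,float).reshape(-1,1,2),K,np.array([s['k1'],0,0,0.])).reshape(-1,2)
    T=np.array(s['pose']); d=np.c_[p[:,0],-p[:,1],-np.ones(len(p))]@T[:3,:3].T
    o=T[:3,3]; return o+d*((z-o[2])/d[:,2])[:,None]
def proj(s,P):
    T=np.array(s['pose']); c=(np.atleast_2d(P)-T[:3,3])@T[:3,:3]; a=c[:,0]/-c[:,2]; b=-c[:,1]/-c[:,2]
    k=1+s['k1']*(a*a+b*b); return np.c_[s['fx']*a*k+s['cx'],s['fy']*b*k+s['cy']]
E
python3 - <<'E'
from h import *
a=snap('scene','s0.png');b=snap('top','t0.png')
for s in(a,b): print(np.round(s['pose'],3),s['fx'],s['k1'])
print(manip.get_state())
im=np.hstack([cv2.imread('pics/s0.png'),cv2.imread('pics/t0.png')])
cv2.imwrite('pics/b0.png',im)
E
```

```text
[[-3.24000e-01 -7.58000e-01  5.67000e-01  9.63650e+02]
 [ 9.46000e-01 -2.50000e-01  2.06000e-01  1.32558e+02]
 [-1.50000e-02  6.03000e-01  7.98000e-01  6.67525e+02]
 [ 0.00000e+00  0.00000e+00  0.00000e+00  1.00000e+00]] 452.06329853359875 -0.11767055561078543
[[ 6.00000e-03  9.89000e-01 -1.48000e-01  4.41186e+02]
 [-1.00000e+00  6.00000e-03 -6.00000e-03 -6.47500e+00]
 [-5.00000e-03  1.48000e-01  9.89000e-01  8.33883e+02]
 [ 0.00000e+00  0.00000e+00  0.00000e+00  1.00000e+00]] 383.7013902973896 -0.019822300830421802
{'time_s': 0.1, 'joint_positions': array([-8.82894964e-01,  3.59334809e-01,  1.11625477e-02, -3.15941940e-04,
       -1.22408498e+00, -2.88118868e-01]), 'qvel': array([ 0.0004448 , -0.00280414,  0.00195673, -0.00039012,  0.00079021,
       -0.00045757]), 'tau': array([-1.72937991e-03, -5.84159482e+01,  2.93752044e+01,  7.01564670e+00,
        1.02059939e-02, -4.63339745e-05]), 'eef_pos': array([ 262.54730161, -621.38258191,  225.7076447 ]), 'eef_rot': array([-2.11294663e-04, -1.98509972e-01,  9.80098584e-01,  7.14829258e-04]), 'wrist_force': array([ 0.43401589, -0.71772051, -0.52988109]), 'torque': array([-0.01057317,  0.00195555,  0.0387225 ]), 'width': 87.73479085601127}
```

View pics/t0.png

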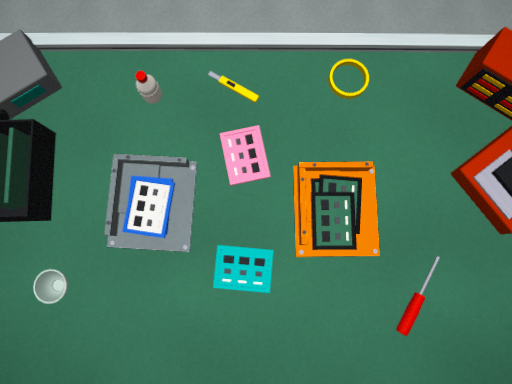

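View pics/s0.png

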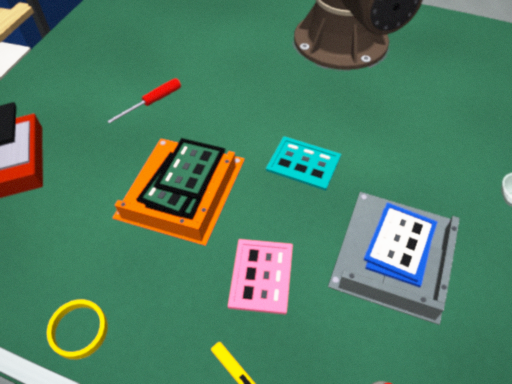

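Orange jig at top (296–380, 162–257), with fences at the far and left sides. It holds black-rimmed, green-board carriers, so it is the one meant. The grey jig (150,202) with the blue carrier, the pink plate (245,155) and the turquoise plate (243,268) are decoys. I'll confirm in one enlarged crop.

Run:
```python
from h import *
a=cv2.imread('pics/t0.png')[155:265,285:390]; b=cv2.imread('pics/s0.png')[130:250,105:250]
A=cv2.resize(a,None,fx=4.3,fy=4.3,interpolation=cv2.INTER_CUBIC);B=cv2.resize(b,None,fx=4,fy=4,interpolation=cv2.INTER_CUBIC)[:, :]
A=cv2.resize(A,(390,409));B=cv2.resize(B,(408,338));c=np.zeros((409,798,3),np.uint8);c[:,:390]=A;c[:338,390:]=B
cv2.imwrite('pics/c0.png',c)
s=snap('top');hsv=cv2.cvtColor(s['pixels'],cv2.COLOR_RGB2HSV)
m=cv2.inRange(hsv,(8,150,100),(20,255,255));m[:,:285]=0;m[:,395:]=0;m[:150]=0;m[270:]=0
p=cv2.findNonZero(m).reshape(-1,2)
w=ray(s,p,3)
print(cv2.minAreaRect(p.astype(np.float32)))
# right edge / bottom edge are base at z=4
for row in range(175,255,12):
    x=p[p[:,1]==row,0]; print(row,x.min(),x.max(),ray(s,[[x.max()+.5,row]],4)[0].round(1))
for col in range(302,378,12):
    y=p[p[:,0]==col,1]; print(col,y.min(),y.max(),ray(s,[[col,y.max()+.5]],4)[0].round(1),ray(s,[[col,y.min()-.5]],46)[0].round(1))
```

```text
((335.89630126953125, 208.60943603515625), (95.04621124267578, 84.0234603881836), 88.47246551513672)
175 293 374 [ 617.7 -270.1    4. ]
187 294 375 [ 590.8 -271.2    4. ]
199 294 376 [ 564.1 -272.3    4. ]
211 294 376 [ 537.7 -271.2    4. ]
223 295 377 [ 511.6 -272.3    4. ]
235 295 378 [ 485.6 -273.4    4. ]
247 295 378 [ 459.9 -272.4    4. ]
302 162 256 [ 438.9 -107.8    4. ] [ 636.8 -105.1   46. ]
314 162 256 [ 439.1 -133.5    4. ] [ 637.  -130.4   46. ]
326 162 256 [ 439.2 -159.1    4. ] [ 637.1 -155.7   46. ]
338 162 255 [ 441.4 -184.9    4. ] [ 637.3 -181.    46. ]
350 162 255 [ 441.6 -210.6    4. ] [ 637.4 -206.3   46. ]
362 162 255 [ 441.7 -236.3    4. ] [ 637.6 -231.6   46. ]
374 166 255 [ 441.8 -262.     4. ] [ 629.1 -256.6   46. ]
```

View pics/c0.png

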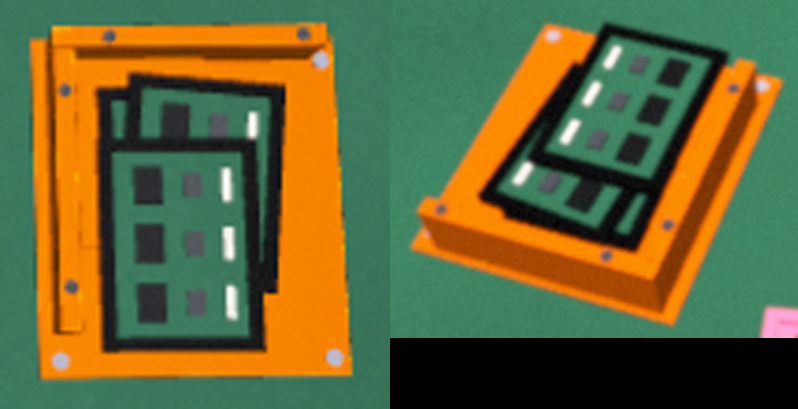

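The crop confirms it: three black-rimmed carriers in the orange jig. Top carrier corners are about (312,193), (313,249), (356,249) and (354,193). The middle one shows at (320,175)–(362,178), the bottom one at (311,179).

Run:
```python
from h import *
s=snap('top')
a=np.deg2rad(1.05);R=np.array([[np.cos(a),-np.sin(a)],[np.sin(a),np.cos(a)]]);o=np.array([540.3,-181.5])
f=lambda uv,z:(print(z,ray(s,uv,z)[:,:2].round(1).tolist(),'jig',((ray(s,uv,z)[:,:2]-o)@R).round(1).tolist()))
f([(311.7,192.7),(313.3,249.1),(356.3,248.6),(353.7,192.7)],38)
f([(320,174.6),(361.7,178.4),(359,233.5)],30)
f([(311,178.7)],22)
```

```text
38 [[571.7, -125.6], [454.2, -127.1], [455.7, -215.6], [572.2, -213.9]] jig [[32.4, 55.3], [-85.1, 56.0], [-85.2, -32.5], [31.3, -33.0]]
30 [[612.3, -145.2], [604.5, -234.2], [487.2, -224.4]] jig [[72.6, 35.0], [63.3, -53.8], [-53.9, -41.9]]
22 [[604.9, -127.0]] jig [[65.6, 53.3]]
```

Call:
servo_tool(linear=[[0.157,0.446,-0.08],[0.157,0.446,-0.08],[0.157,0.446,-0.08],[0.157,0.446,-0.08],[0.157,0.446,-0.08],[0.157,0.446,-0.08],[0.157,0.446,-0.08],[0.157,0.446,-0.08]], turn=[[0,0,-21.85],[0,0,-21.85],[0,0,-21.85],[0,0,-21.85],[0,0,-21.85],[0,0,-21.85],[0,0,-21.85],[0,0,-21.85]], hand=[0.03,0.03,0.03,0.03,0.03,0.03,0.03,0.03], force=30)

```text
time_s: 0.87
eef_pos: [371.2, -312.2, 171.2]
eef_rot: [0.0, -0.009, 1.0, -0.0]
wrist_force: [2.4, -0.9, 0.6]
width: 39.9
```

Call:
servo_tool(linear=[[0.049,0.136,-0.08],[0.049,0.136,-0.08],[0.049,0.136,-0.08],[0.049,0.136,-0.08],[0.049,0.136,-0.08],[0.049,0.136,-0.08],[0.049,0.136,-0.08],[0.049,0.136,-0.08]], turn=[[0,0,0],[0,0,0],[0,0,0],[0,0,0],[0,0,0],[0,0,0],[0,0,0],[0,0,0]], hand=[0.03,0.03,0.03,0.03,0.03,0.03,0.03,0.03])

```text
time_s: 1.53
eef_pos: [420.3, -178.7, 91.9]
eef_rot: [0.0, -0.009, 1.0, -0.0]
wrist_force: [0.6, -0.7, 0.1]
width: 30.0
```

Call:
servo_tool(linear=[[0,0.002,-0.04],[0,0.002,-0.07],[0,0.002,-0.082],[0,0.002,-0.082],[0.008,0.002,-0.082],[0.014,0.002,-0.082],[0.018,0.002,-0.082],[0.022,0.002,-0.082]], turn=[[0,0,0],[0,0,0],[0,0,0],[0,0,0],[0,0,0],[0,0,0],[0,0,0],[0,0,0]], hand=[0.03,0.03,0.03,0.03,0.03,0.03,0.03,0.03])

```text
time_s: 2.2
eef_pos: [443.9, -176.2, 10.6]
eef_rot: [0.001, -0.009, 1.0, -0.0]
wrist_force: [0.1, 0.1, -0.3]
width: 30.0
```

Run:
```python
from h import *
a=snap('scene','s1.png');b=snap('top','t1.png')
A=cv2.resize(cv2.imread('pics/t1.png')[150:275,280:395],(390,424));B=cv2.resize(cv2.imread('pics/s1.png')[100:250,105:255],(408,408));c=np.zeros((424,798,3),np.uint8);c[:,:390]=A;c[:408,390:]=B
cv2.imwrite('pics/c1.png',c)
s=manip.get_state();print(s['eef_pos'],s['wrist_force'])
```

```text
[ 443.60719549 -176.06423021   10.21410306] [-0.92387228 -0.23585308  0.04204504]
```

View pics/c1.png

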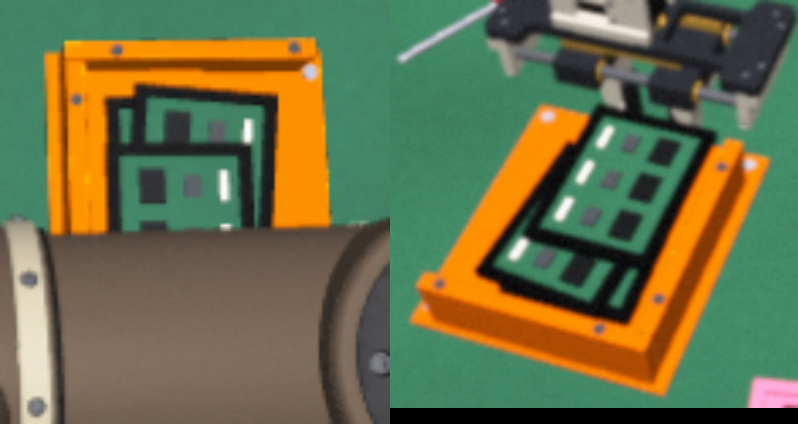

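Nothing has been touched so far, and the fingers stand just behind the near edges. Pushing +x.

Call:
servo_tool(linear=[[0.005,0.0,0],[0.01,0.0,0],[0.015,0.0,0],[0.02,0.0,0],[0.025,0.0,0],[0.03,0.001,0],[0.035,0.001,0],[0.04,0.001,0]], turn=[[0,0,0],[0,0,0],[0,0,0],[0,0,0],[0,0,0],[0,0,0],[0,0,0],[0,0,0]], hand=[0.03,0.03,0.03,0.03,0.03,0.03,0.03,0.03])

```text
time_s: 2.97
eef_pos: [482.3, -174.9, 9.2]
eef_rot: [-0.0, -0.009, 1.0, 0.0]
wrist_force: [-0.5, -0.3, 1.3]
width: 30.1
```

Run:
```python
from h import *
a=snap('scene','s2.png');b=snap('top','t2.png')
A=cv2.resize(cv2.imread('pics/t2.png')[150:275,280:395],(390,424));B=cv2.resize(cv2.imread('pics/s2.png')[100:250,105:255],(408,408));c=np.zeros((424,798,3),np.uint8);c[:,:390]=A;c[:408,390:]=B
cv2.imwrite('pics/c2.png',c)
s=manip.get_state();print(s['eef_pos'],s['wrist_force'])
```

```text
[ 483.13520149 -174.96284235    9.31351612] [-0.00516961  0.20539592 -0.67702819]
```

View pics/c2.png

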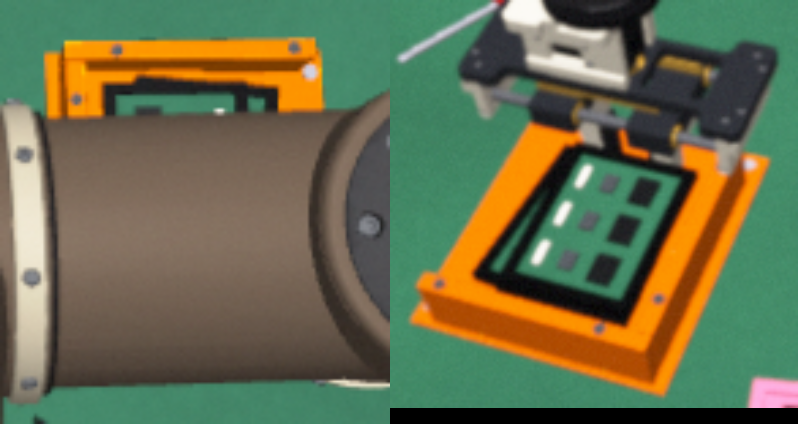

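The top carrier now nearly covers the others in x. Continuing slowly towards the far fence.

Call:
servo_tool(linear=[[0.003,0,0],[0.006,0,0],[0.008,0,0],[0.009,0,0],[0.01,0,0],[0.011,0,0],[0.012,0,0],[0.012,0,0]], turn=[[0,0,0],[0,0,0],[0,0,0],[0,0,0],[0,0,0],[0,0,0],[0,0,0],[0,0,0]], hand=[0.03,0.03,0.03,0.03,0.03,0.03,0.03,0.03])

```text
time_s: 3.73
eef_pos: [494.1, -175.0, 9.3]
eef_rot: [-0.0, -0.009, 1.0, -0.0]
wrist_force: [-1.7, -0.2, -0.4]
width: 30.1
```

Call:
servo_tool(linear=[[0.001,0,0],[0.002,0,0],[0.003,0,0],[0.0035,0,0],[0.004,0,0],[0.0045,0,0],[0.005,0,0],[0.005,0,0]], turn=[[0,0,0],[0,0,0],[0,0,0],[0,0,0],[0,0,0],[0,0,0],[0,0,0],[0,0,0]], hand=[0.03,0.03,0.03,0.03,0.03,0.03,0.03,0.03])

```text
time_s: 4.4
eef_pos: [496.2, -175.0, 8.8]
eef_rot: [-0.003, -0.009, 1.0, 0.0]
wrist_force: [-8.5, 0.7, 3.9]
width: 30.0
```

Call:
servo_tool(linear=[[0.001,0,0],[0.002,0,0],[0.003,0,0],[0.003,0,0],[0.003,0,0],[0.003,0,0],[0.003,0,0],[0.003,0,0]], turn=[[0,0,0],[0,0,0],[0,0,0],[0,0,0],[0,0,0],[0,0,0],[0,0,0],[0,0,0]], hand=[0.03,0.03,0.03,0.03,0.03,0.03,0.03,0.03])

```text
time_s: 5.07
eef_pos: [496.1, -175.1, 8.1]
eef_rot: [-0.005, -0.008, 1.0, 0.0]
wrist_force: [-15.8, 1.0, 6.0]
width: 30.2
```

Seated in x (16 N). Withdraw, lift, turn 90° and go to the -y side.

Call:
servo_tool(linear=[[-0.02,0,0],[-0.045,0,0],[-0.045,0,0.04],[-0.045,0,0.08],[-0.045,-0.03,0.1],[-0.045,-0.07,0.1],[-0.03,-0.1,0.1],[0.0,-0.12,0.1]], turn=[[0,0,0],[0,0,0],[0,0,0],[0,0,0],[0,0,-7],[0,0,-14],[0,0,-21],[0,0,-28]], hand=[0.03,0.03,0.03,0.04,0.05,0.06,0.06,0.06])

```text
time_s: 5.73
eef_pos: [501.8, -297.5, 111.2]
eef_rot: [0.002, 0.237, 0.972, 0.0]
wrist_force: [-0.1, 1.7, 0.1]
width: 56.7
```

Call:
servo_tool(linear=[[0.03,0,0],[0.05,0,0],[0.05,0,0],[0.05,0,0],[0.05,0,0],[0.05,0,0],[0.05,0,0],[0.05,0,0]], turn=[[0,0,-7],[0,0,-14],[0,0,-21],[0,0,-28],[0,0,-35],[0,0,-42],[0,0,-49],[0,0,-56]], hand=[0.06,0.06,0.06,0.06,0.06,0.06,0.06,0.06])

```text
time_s: 6.4
eef_pos: [553.3, -295.2, 109.8]
eef_rot: [0.001, 0.664, 0.747, 0.0]
wrist_force: [-0.3, 0.1, -0.2]
width: 60.1
```

Run:
```python
from h import *
s=manip.get_state();print(s['eef_pos'],s['eef_rot'],s['joint_positions'],s['wrist_force'])
a=snap('scene','s3.png');b=snap('top','t3.png')
A=cv2.resize(cv2.imread('pics/t3.png')[150:275,280:395],(390,424));B=cv2.resize(cv2.imread('pics/s3.png')[100:250,105:255],(408,408));c=np.zeros((424,798,3),np.uint8);c[:,:390]=A;c[:408,390:]=B
cv2.imwrite('pics/c3.png',c)
```

```text
[ 553.30721948 -295.21060547  109.76817372] [9.92361029e-04 6.64405812e-01 7.47371201e-01 4.67852054e-04] [-1.79152893e-01  3.74421364e-01 -2.49798057e-01  2.89239470e-04
 -9.44395239e-01 -2.84521081e+00] [-0.29374825  0.14403572 -0.24081542]
```

View pics/c3.png

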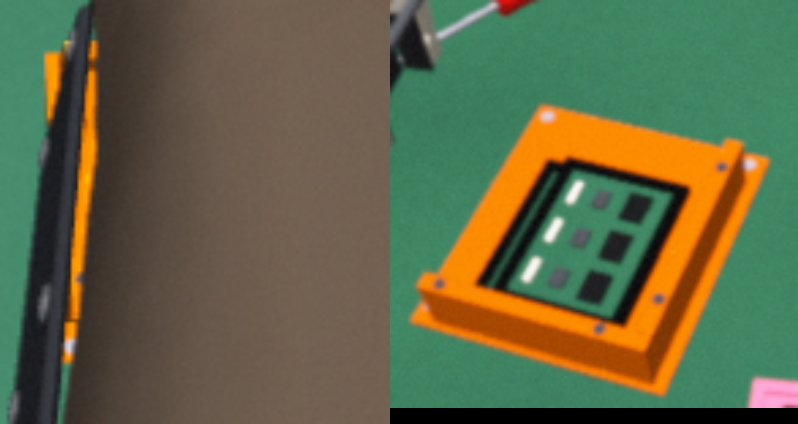

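Seated flush in x, with only the y offsets left, visible on the left side of the scene crop (480–560, 160–290). Joint 6 is at -2.85, near its range end, so I'll turn the other way (+174.3°).

Call:
servo_tool(linear=[[0,0,0],[0,0,0],[0,0,0],[0,0,0],[0,0,0],[0,0,0],[0,0,0],[0,0,0]], turn=[[0,0,7],[0,0,14],[0,0,21],[0,0,28],[0,0,35],[0,0,42],[0,0,49],[0,0,56]], hand=[0.06,0.06,0.06,0.06,0.06,0.06,0.06,0.06])

```text
time_s: 7.17
eef_pos: [552.9, -295.1, 109.7]
eef_rot: [0.001, 0.227, 0.974, -0.0]
wrist_force: [0.4, 0.3, 0.4]
width: 59.8
```

Call:
servo_tool(linear=[[0,0,0],[0,0,0],[0,0,0],[0,0,0],[0,0,0],[0,0,0],[0,0,0],[0,0,0]], turn=[[0,0,7],[0,0,14],[0,0,21],[0,0,28],[0,0,35],[0,0,42],[0,0,49],[0,0,56]], hand=[0.06,0.06,0.06,0.06,0.06,0.06,0.06,0.06])

```text
time_s: 7.83
eef_pos: [552.9, -295.1, 109.7]
eef_rot: [0.001, -0.256, 0.967, -0.0]
wrist_force: [-1.1, -0.2, -0.4]
width: 60.1
```

Call:
servo_tool(linear=[[0,0,0],[0,0,0],[0,0,0],[0,0,0],[0,0,0],[0,0,0],[0,0,0],[0,0,0]], turn=[[0,0,7],[0,0,14],[0,0,21],[0,0,28],[0,0,35],[0,0,42],[0,0,49],[0,0,56]], hand=[0.06,0.06,0.06,0.06,0.06,0.06,0.06,0.06])

```text
time_s: 8.5
eef_pos: [552.8, -295.1, 109.7]
eef_rot: [0.0, -0.68, 0.733, -0.001]
wrist_force: [-0.2, -0.3, 0.4]
width: 60.2
```

Run:
```python
from h import *
s=manip.get_state();print(s['eef_pos'],s['eef_rot'],s['joint_positions'])
q=s['eef_rot'];print(2*np.degrees(np.arctan2(q[2],q[1]))-90)
```

```text
[ 552.846843   -295.1421112   109.69590563] [ 3.51009066e-04 -6.80129794e-01  7.33091353e-01 -6.38542641e-04] [-1.79196095e-01  3.74246085e-01 -2.50251523e-01  2.52792645e-04
 -9.44855887e-01  1.04131649e-01]
175.70760115171362
```

Call:
servo_tool(linear=[[0,0,-0.02],[0,0,-0.055],[0,0,-0.085],[0,0,-0.0995],[0,0.005,-0.0995],[0,0.012,-0.0995],[0,0.019,-0.0995],[0,0.026,-0.0995]], turn=[[0,0,5.3],[0,0,5.3],[0,0,5.3],[0,0,5.3],[0,0,5.3],[0,0,5.3],[0,0,5.3],[0,0,5.3]], hand=[0.06,0.06,0.06,0.06,0.06,0.06,0.06,0.06])

```text
time_s: 9.17
eef_pos: [553.5, -268.4, 11.6]
eef_rot: [-0.001, 0.71, -0.704, 0.001]
wrist_force: [-0.3, -0.2, -0.4]
width: 60.0
```

Call:
servo_tool(linear=[[0,0.006,0],[0,0.012,0],[0,0.018,0],[0,0.022,0],[0,0.026,0],[0,0.03,0],[0,0.034,0],[0,0.036,0]], turn=[[0,0,0],[0,0,0],[0,0,0],[0,0,0],[0,0,0],[0,0,0],[0,0,0],[0,0,0]], hand=[0.06,0.06,0.06,0.06,0.06,0.06,0.06,0.06])

```text
time_s: 9.83
eef_pos: [552.1, -232.6, 9.9]
eef_rot: [0.0, 0.709, -0.705, 0.0]
wrist_force: [-0.0, -0.4, -0.1]
width: 60.0
```

Run:
```python
from h import *
s=manip.get_state();print(s['eef_pos'],s['eef_rot'],s['wrist_force'],s['joint_positions'])
q=s['eef_rot'];print(2*np.degrees(np.arctan2(q[2],q[1]))-90)
a=snap('scene','s4.png')
cv2.imwrite('pics/c4.png',cv2.resize(cv2.imread('pics/s4.png')[90:250,90:260],(640,602))[:600])
```

```text
[ 552.09504674 -232.63046613    9.87945611] [ 4.06379609e-05  7.09358031e-01 -7.04848340e-01  6.61954501e-06] [-0.04863292 -0.41328747 -0.13679334] [-7.28540682e-02  4.55775147e-01 -4.03385355e-01  1.07630191e-04
 -7.11678721e-01  7.91502396e-02]
-179.63458598525511
```

View pics/c4.png

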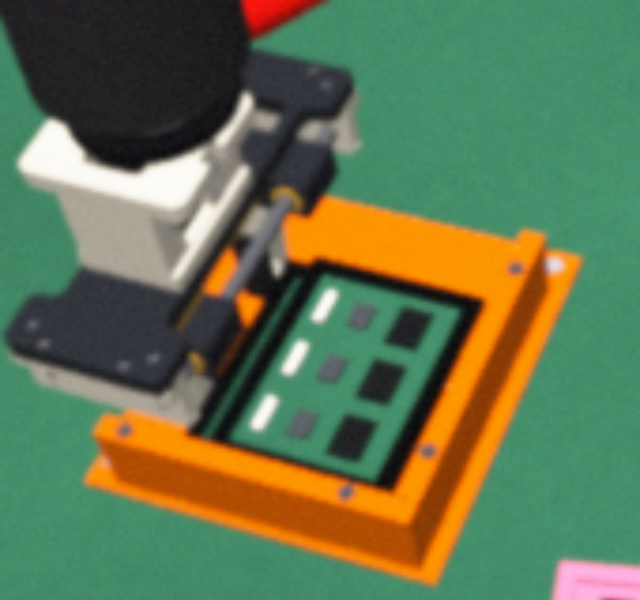

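Fingers lie alongside the -y edges (scene crop about (270,300)–(200,420)). Pushing +y, with a 0.7° yaw correction.

Call:
servo_tool(linear=[[0,0.003,0],[0,0.006,0],[0,0.009,0],[0,0.012,0],[0,0.014,0],[0,0.016,0],[0,0.018,0],[0,0.019,0]], turn=[[0,0,0.7],[0,0,0.7],[0,0,0.7],[0,0,0.7],[0,0,0.7],[0,0,0.7],[0,0,0.7],[0,0,0.7]], hand=[0.06,0.06,0.06,0.06,0.06,0.06,0.06,0.06])

```text
time_s: 10.55
eef_pos: [551.9, -213.7, 9.8]
eef_rot: [0.0, 0.714, -0.701, -0.0]
wrist_force: [-0.0, -1.6, -1.0]
width: 60.0
```

Call:
servo_tool(linear=[[0,0.001,0],[0,0.002,0],[0,0.003,0],[0,0.004,0],[0,0.005,0],[0,0.006,0],[0,0.006,0],[0,0.006,0]], turn=[[0,0,0],[0,0,0],[0,0,0],[0,0,0],[0,0,0],[0,0,0],[0,0,0],[0,0,0]], hand=[0.06,0.06,0.06,0.06,0.06,0.06,0.06,0.06])

```text
time_s: 11.22
eef_pos: [552.0, -211.2, 10.1]
eef_rot: [0.001, 0.713, -0.701, 0.001]
wrist_force: [-0.1, -22.4, -3.3]
width: 59.7
```

Run:
```python
from h import *
s=manip.get_state();print(s['eef_pos'],s['wrist_force'],s['torque'])
q=s['eef_rot'];print(q,2*np.degrees(np.arctan2(q[2],q[1]))-90)
```

```text
[ 551.9736604  -211.15922879   10.14297684] [ -0.10467909 -22.42347755  -3.2982347 ] [-7.82769528  0.13548772 -0.24015663]
[ 0.00112719  0.71339866 -0.70075683  0.00096973] -178.97563672367346
```

Seated in y at 22 N, at the predicted position. Withdraw and go round to re-tap x.

Call:
servo_tool(linear=[[0,-0.015,0],[0,-0.04,0],[0,-0.05,0.03],[0,-0.05,0.07],[-0.02,-0.05,0.1],[-0.05,-0.05,0.1],[-0.08,-0.05,0.1],[-0.11,-0.05,0.1]], turn=[[0,0,0],[0,0,0],[0,0,0],[0,0,0],[0,0,-7],[0,0,-14],[0,0,-21],[0,0,-28]], hand=[0.06,0.06,0.06,0.06,0.05,0.04,0.03,0.03])

```text
time_s: 11.88
eef_pos: [441.3, -257.8, 110.4]
eef_rot: [0.001, -0.52, 0.854, -0.0]
wrist_force: [-0.8, 0.3, -0.8]
width: 39.1
```

Run:
```python
from h import *
s=manip.get_state();print(s['eef_pos'],s['wrist_force'])
a=snap('scene','s5.png');b=snap('top','t5.png')
A=cv2.resize(cv2.imread('pics/t5.png')[150:275,280:395],(390,424));B=cv2.resize(cv2.imread('pics/s5.png')[130:245,105:220],(408,408));c=np.zeros((424,798,3),np.uint8);c[:,:390]=A;c[:408,390:]=B
cv2.imwrite('pics/c5.png',c)
```

```text
[ 441.31296847 -257.78684895  110.3903495 ] [-0.77313467  0.29344881 -0.77888471]
```

View pics/c5.png

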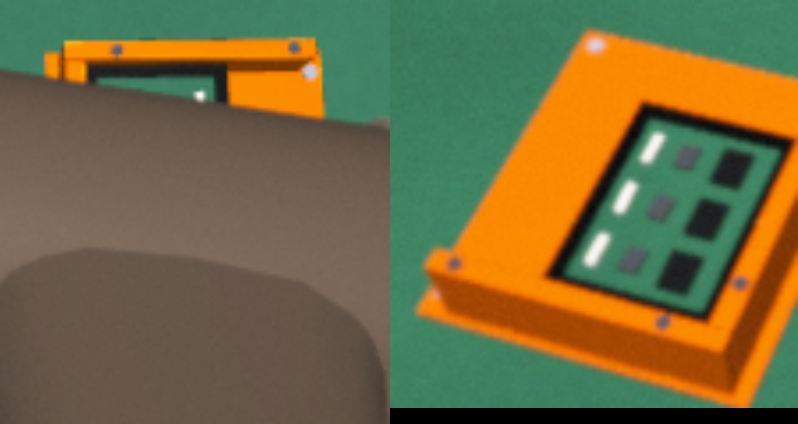

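The stack now looks square: one rim, with no offsets showing (scene crop 545–795, 100–320). Re-tap x to make sure.

Call:
servo_tool(linear=[[0,0.02,0],[0,0.05,0],[0,0.08,0],[0,0.097,0],[0,0.097,0],[0,0.097,0],[0,0.097,0],[0,0.097,0]], turn=[[0,0,-7],[0,0,-14],[0,0,-21],[0,0,-28],[0,0,-35],[0,0,-42],[0,0,-49],[0,0,-56]], hand=[0.03,0.03,0.03,0.03,0.03,0.03,0.03,0.03])

```text
time_s: 12.65
eef_pos: [442.7, -160.5, 110.0]
eef_rot: [0.0, -0.059, 0.998, 0.0]
wrist_force: [-0.9, -0.6, 0.3]
width: 30.0
```

Run:
```python
from h import *
s=manip.get_state();q=s['eef_rot'];print(s['eef_pos'],2*np.degrees(np.arctan2(q[2],q[1]))-90)
```

```text
[ 442.71109328 -160.47440178  110.04947796] 96.79138759007651
```

Call:
servo_tool(linear=[[0,0,-0.03],[0,0,-0.07],[0,0,-0.1],[0.01,0,-0.1],[0.025,0,-0.1],[0.035,0,-0.1],[0.042,0,-0.1],[0.046,0,-0.1]], turn=[[0,0,-5.7],[0,0,-5.7],[0,0,-5.7],[0,0,-5.7],[0,0,-5.7],[0,0,-5.7],[0,0,-5.7],[0,0,-5.7]], hand=[0.03,0.03,0.03,0.03,0.03,0.03,0.03,0.03])

```text
time_s: 13.32
eef_pos: [489.7, -160.8, 10.3]
eef_rot: [0.001, -0.012, 1.0, 0.0]
wrist_force: [-0.9, -0.2, 0.9]
width: 29.8
```

Call:
servo_tool(linear=[[0.003,0,0],[0.006,0,0],[0.008,0,0],[0.01,0,0],[0.012,0,0],[0.013,0,0],[0.014,0,0],[0.014,0,0]], turn=[[0,0,0],[0,0,0],[0,0,0],[0,0,0],[0,0,0],[0,0,0],[0,0,0],[0,0,0]], hand=[0.03,0.03,0.03,0.03,0.03,0.03,0.03,0.03])

```text
time_s: 13.98
eef_pos: [495.9, -161.2, 8.6]
eef_rot: [-0.005, -0.011, 1.0, 0.0]
wrist_force: [-12.6, 0.7, 5.5]
width: 30.2
```

Run:
```python
from h import *
s=manip.get_state();q=s['eef_rot'];print(s['eef_pos'],s['wrist_force'],2*np.degrees(np.arctan2(q[2],q[1]))-90)
```

```text
[ 495.89820464 -161.23673339    8.56436185] [-12.59454735   0.7180144    5.4665236 ] 91.20985069964135
```

Firm against the fence at the same place (495.9). Withdraw well clear and check.

Call:
servo_tool(linear=[[-0.015,0,0],[-0.04,0,0],[-0.05,0,0.04],[-0.05,0,0.08],[-0.05,-0.03,0.11],[-0.06,-0.07,0.12],[-0.07,-0.11,0.13],[-0.08,-0.15,0.14]], turn=[[0,0,0],[0,0,0],[0,0,0],[0,0,0],[0,0,0],[0,0,0],[0,0,0],[0,0,0]], hand=[0.03,0.03,0.03,0.03,0.03,0.03,0.03,0.03])

```text
time_s: 14.65
eef_pos: [422.6, -309.5, 150.9]
eef_rot: [0.001, -0.013, 1.0, -0.0]
wrist_force: [1.2, -0.4, -0.4]
width: 30.2
```

Call:
servo_tool(linear=[[-0.015,-0.04,0.02],[-0.03,-0.08,0.04],[-0.045,-0.12,0.06],[-0.06,-0.16,0.06],[-0.075,-0.2,0.06],[-0.09,-0.24,0.06],[-0.1,-0.27,0.06],[-0.11,-0.29,0.06]], turn=[[0,0,0],[0,0,0],[0,0,0],[0,0,0],[0,0,0],[0,0,0],[0,0,0],[0,0,0]], hand=[0.03,0.03,0.03,0.03,0.03,0.03,0.03,0.03])

```text
time_s: 15.32
eef_pos: [311.2, -601.0, 209.1]
eef_rot: [0.0, -0.011, 1.0, -0.0]
wrist_force: [1.8, -0.3, 0.7]
width: 29.8
```

Run:
```python
from h import *
a=snap('scene','s6.png');b=snap('top','t6.png')
A=cv2.resize(cv2.imread('pics/t6.png')[150:275,280:395],(390,424));B=cv2.resize(cv2.imread('pics/s6.png')[130:245,105:220],(408,408));c=np.zeros((424,798,3),np.uint8);c[:,:390]=A;c[:408,390:]=B
cv2.imwrite('pics/c6.png',c)
an=np.deg2rad(1.05);R=np.array([[np.cos(an),-np.sin(an)],[np.sin(an),np.cos(an)]]);o=np.array([540.3,-181.5])
for n,s in(('top',b),('scene',a)):
    h=cv2.cvtColor(s['pixels'],cv2.COLOR_RGB2HSV);m=(~cv2.inRange(h,(5,120,60),(22,255,255)))
    pts=np.array([(-70,-60),(-70,69),(84,69),(84,-60)]) # jig interior, z 38
    P=np.c_[pts@R.T+o,np.full(4,38)];q=proj(s,P).astype(np.int32);k=np.zeros(m.shape,np.uint8);cv2.fillPoly(k,[q],255);m&=k
    cs=max(cv2.findContours(m,cv2.RETR_EXTERNAL,cv2.CHAIN_APPROX_NONE)[0],key=cv2.contourArea).reshape(-1,2)
    w=(ray(s,cs,38)[:,:2]-o)@R
    print(n,cv2.minAreaRect(w.astype(np.float32)),w.min(0),w.max(0))
```

```text
top ((25.375411987304688, 23.678709030151367), (86.59709930419922, 119.2745361328125), 89.861083984375) [-34.36272631 -19.56131161] [84.990828  67.1044786]
scene ((26.77105712890625, 23.971206665039062), (82.59992218017578, 111.0284194946289), 89.95849609375) [-28.758395   -17.33466129] [82.30266347 65.26434172]
```

View pics/c6.png

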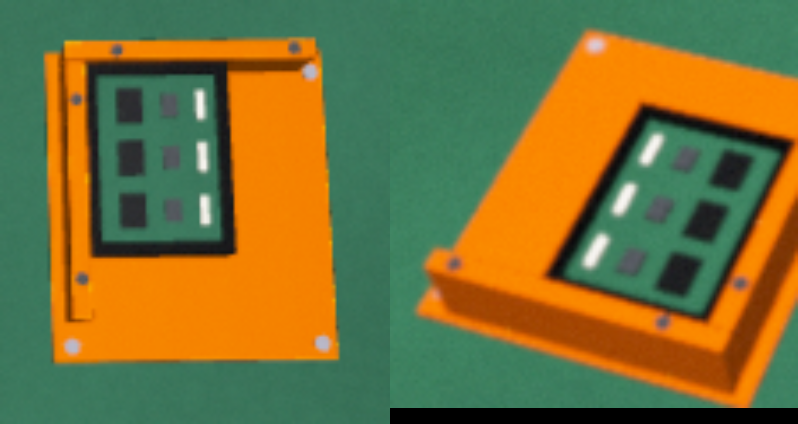

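```bash
python3 -c "
from cell import manip
print(manip.job_done())"
```

```text
the job is handed in; nothing more can be done
None
```

I squared the three carriers in the orange jig and handed the job in at about 15 s of the 40 s allowed. No verdict was reported.

**What I did:** With the fingers part-open as a wide, flat pusher reaching past all three edges, I pushed the stack:
1. Towards the far (+x) fence until firm, at 16 N.
2. Towards the left (+y) fence until firm, at 22 N.
3. Towards +x again as a check, at 13 N. It stopped at the same place as the first time (496 mm).

I then drew the arm well clear.

**Final checks:**
- **Top view:** there is one clean rim against both fences. The measured -x and -y edges are at -34.4 and -19.6 mm, against -35 and -20 at home, turned about 0.1°.
- **Scene view:** no carrier sticks out. The rough outline from this view came out smaller (about 111 x 83 mm). I put that down to the fences hiding part of the stack and to my masking, so I relied on the top view for position.
- **Lower two carriers:** they are hidden under the top one, so I judged them from nothing sticking out and from the firm stops.

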